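Tip the slide cases off the hinged tray into the tub

ROBOT

A 7-joint arm with a two-finger parallel gripper is mounted at the origin on the work surface. World frame = base frame: x ahead of the robot, y to its left, z up, the work surface at z = 0. Lengths are in m, angles in degrees, forces in N, time in s.
With the tool pointing down it reaches from about 0.425 to 0.875 m from the base axis. Payload 4.7 kg.
Tool frame: the origin (TCP) lies between the finger pads; the fingertips stand 8 mm ahead of it and the grasp point (between the pads) lies 11 mm behind it; z points along the fingers, y is the line along which they close (so a half turn about z gives the same grasp; the last joint's range is limited). The gripper opens to 87 mm and grips with 3 to 60 N. Pads are 19 mm wide; open, the fingers measure 117 mm over their backs; the gripper's body (75 mm by 190 mm) begins 51 mm behind the grasp point.
Start: joints at [-74.765, 18.392, -4.016, 83.108, 1.295, 78.541, -3.26], TCP at [0.162, 0.63, 0.231] pointing down, gripper open.
Joint ranges: [-163.93, 163.93], [-17.29, 119.83], [-79.2, 71.16], [3.27, 140.29], [-89.18, 269.18], [5.43, 117.66], [-154.24, 154.24]. Speed limits (degrees/s): [147.25, 147.25, 180, 180, 180, 180, 180].

INTERFACE

Orientations are given as [roll, pitch, yaw] about the fixed x, y, z axes, in that order (R = Rz(yaw) Ry(pitch) Rx(roll)).
In Python, from cell import env, viewer gives the robot as it stands. The module is installed in compiled form; this text tells all that it offers.
- The arm moves only by the tool arm_command, never from a script. Its argument "series" is a list of rows, each a list of 2 entries, a list of its own where there are three numbers: the shift along the tool's x, y, z in mm, then the turn about the tool's z in rad. A call has exactly 5 rows; each row is the pose to reach, as a shift and turn from the pose commanded when the call began, along the tool's axes at that moment; what a row does not reach only later rows make up. A row lasts 1/10 s, in which the tool goes at most 50 mm and 8.59 degrees, less where a joint would pass 70% of its speed; a pose out of reach is approached as far as the arm can. A call with a gripper value outside its range is refused whole. "grip" is the gripper command: -1 is fully open, 1 is shut, values between are in proportion, set as the call begins (left out, the last holds). The fingers move at their own pace and stop on an object; "grip_force" is the grip in N (left out, the last holds). Time passes only in rows, so rows that repeat a pose let the fingers close, or fill a call up. It gives the time, the measured TCP pose, the force, the opening and the grip force at its end, in the units of the state.
- env.get_obs(): the state, without advancing time (a new reading comes with each control period).
- viewer.read_camera(name): name is "scene" or "top"; returns (picture, depth): 400x640x3 uint8, blue, green, red; 400x640 float32, m along the optical axis (not along the pixel's ray), 0 where there is no reading.
- viewer.calibration(name): a dict with "K" (3x3 intrinsics, pixels), "dist" ([k1, k2, p1, p2, k3] as OpenCV has them; the pictures are not rectified), "T" (4x4, takes a point from camera to world coordinates). Camera axes: x right, y up, looking along -z (the intrinsics and any distortion apply to the point x, -y, -z); pixel columns grow to the right and rows downward; lengths in m; the calibration is good to about 2 mm. A picture is of the moment at which its call begins. calibration takes no time and is no camera call.
- env.sign_off(): hands the job in; it is judged then, once.
The state is a dict: "time_s": time; "qpos": joint angles; "joint_velocities": joint speeds; "effort": joint torques, N m; "tool_pos": TCP position; "tool_rot": TCP orientation; "force": force on the tool from outside, world axes, zero at the start; "wrist_torque": the same for the moment, N m; "grip_width": finger opening in m; "grasp_force": force on a finger pad.
Only numpy, scipy, OpenCV 4.12 (cv2) and the standard library are available. Lean on these libraries where they do the work, as an engineer would, in place of code of your own. Each camera call takes 0.05 s, during which the arm holds its last target. There are 200 camera calls.

TASK

Empty the hinged tilt tray on the microscope desk: first take the dropper bottle off it and stand it upright on the round cork mat, and set the empty grey tub flat on the table under the tray's open lip. Then lift the tray by its bar handle until all three slide cases slide out into the tub, and lower the tray gently all the way back down onto its stand before letting go. Do not pick the cases up by hand, do not tip the bottle over, and leave the two lidded jars and the tall wash bottle where they stand.

Things in the scene. Friction and masses are not known exactly. Their poses are not given: they have to be found in the camera images.
- tray (a joint): Hinge angle of the aluminium tilt tray, rad: 0 = level, down on its stand; grows as the handle end is lifted; stop at 0.95. The hinge has a little drag but does not hold the tray up: let go, it falls shut. Tray 0.5 kg, 6 N at the most at the handle with its load. The cases begin to slide between about 0.2 and 0.4 rad, depending on the friction; lift to about 0.8 to be sure.
- tray_hinge (a point): Middle of the hinge line of the tray, 100 mm above the table, at the height of the tray floor's top surface when level. Its x axis points level from the hinge towards the handle end, y along the hinge line, z up. It does not turn with the tray; the fixed stand's yaw varies. A fixed microscope, 400 mm tall, stands clear of the work, 0.6 m to the robot's left. The stand under the tray spans 5 to 240 mm along x, +-75 mm along y.
- tray_handle (a point): Middle of the tray's bar handle: a black round bar of 14 mm diameter, 116 mm long parallel to the hinge line, free for 104 mm between its two arms, 265 mm from the hinge line and 20 mm above the tray floor. Moves and turns with the tray (x out from the hinge, y along the bar). The gap between the bar's axis and the tray's end wall is 50 mm. The bar may turn between the fingers.
- tray_floor (a point): Point on the top surface of the tray's floor, on its middle line, 105 mm from the hinge line towards the handle, turning with it; axes as the hinge's when level. The floor runs from the open lip, 40 mm beyond the hinge line, to the end wall 210 mm behind it; 152 mm wide between side walls 30 mm high; 162 mm outside. At 0.85 rad the lip's underside is still 66 mm above the table.
- case0_mid (a point): Centre of a closed white plastic microscope-slide case, 80 (its x) x 34 (y) x 20 (z) mm, about 60 g, lying flat on the tray floor, long side roughly along the tray.
- case1_mid (a point): Centre of a second such case, the same.
- case2_mid (a point): Centre of the third such case, the same.
- dropper_mid (a point): Centre, half-way up, of the amber glass dropper bottle that stands upright among the cases on the tray floor: 126 mm tall, body diameter 40 mm up to 70 mm above its foot, then a shoulder and a black cap of 29 mm diameter from 84 to 104 mm above its foot, with a rubber bulb on top; 110 g. z is its upright axis.
- tub_mid (a point): Centre, half-way up, of the empty grey open plastic tub: outside 180 (its x) x 200 (y) x 55 (z) mm, 220 g. All four walls have a rim band at the top, 10 mm thick and 22 mm high, that can be pinched from above; inside 160 x 180 mm at the rim; floor 4 mm thick. It starts beyond the lip, too far off, long walls roughly parallel to the hinge line; its place is under the lip, near long wall close to the stand.
- mat: Round cork mat, 90 mm diameter and 5 mm thick, fixed on the table beside the tray; origin at the centre of its underside.
- jar0_mid (a point): Bystander: specimen jar, 64 mm diameter over its blue screw lid, 74 mm tall, on the table; this is its centre, half-way up.
- jar1_mid (a point): Bystander: another such specimen jar; its centre.
- wash_mid (a point): Bystander: tall white wash bottle, 60 mm diameter, 170 mm tall, standing beside the handle end; its centre, half-way up.

How it is judged:
By the outcome, as a careful person would: the job done as asked, in the order asked, and still so for the second after the job is handed in, with the robot touching nothing.
It also fails if it takes over 72 s, if anything falls off the work surface, if the arm or the gripper's body presses on something with over 40 N, if the wrist force passes 120 N, or if a joint passes its speed limit or range.

## Working session

There is one attempt and no reset: what is moved stays moved. The work goes in short steps, Python scripts to look and compute and a tool call to move; the robot and the scene stay as the last step left them, time stands still between calls to the robot, and variables do not carry over. Pictures are saved under pics/ and viewed, at most 10 in all, crops included, and the job is handed in when it is done.

Besides the shell and the picture viewer there is one more tool, called after ">>>" in YAML: its name, and indented under it one key for each argument. arm_command: Moves the arm, as the interface text tells. Its arguments: {"type":"object","properties":{"series":{"type":"array"},"grip":{"type":"number"},"grip_force":{"type":"number"}},"required":["series"]}

```bash
mkdir -p pics; cat > h.py <<'E'
from cell import env, viewer
import numpy as np, cv2
def snap(n,f=None):
    p,d=viewer.read_camera(n)
    if f: cv2.imwrite('pics/'+f,p)
    return p,d
def cal(n):
    c=viewer.calibration(n); return np.array(c['K']),np.array(c['dist']),np.array(c['T'])
def rays(n,uv):
    K,D,T=cal(n)
    q=cv2.undistortPoints(np.array(uv,float).reshape(-1,1,2),K,D).reshape(-1,2)
    r=np.c_[q[:,0],-q[:,1],-np.ones(len(q))]
    return T[:3,3],r@T[:3,:3].T   # r has unit depth
def onz(n,uv,z):
    o,r=rays(n,uv); return o+r*((z-o[2])/r[:,2])[:,None]
def cloud(n,d):
    h,w=d.shape; u,v=np.meshgrid(np.arange(w),np.arange(h))
    o,r=rays(n,np.c_[u.ravel(),v.ravel()]); return (o+r*d.reshape(-1,1)).reshape(h,w,3)
E
python3 - <<'E'
from h import *
for n in('scene','top'):
    p,d=snap(n,n+'0.png'); np.savez(n+'0.npz',p=p,d=d); print(n,cal(n)[2].round(3).tolist(),cal(n)[0].round(1).tolist(),(d>0).mean())
print(env.get_obs())
E
```

```text
scene [[-0.55, -0.583, 0.598, 1.241], [0.835, -0.395, 0.382, 0.534], [0.013, 0.709, 0.705, 0.921], [0.0, 0.0, 0.0, 1.0]] [[428.9, 0.0, 322.6], [0.0, 428.9, 203.9], [0.0, 0.0, 1.0]] 0.993078125
top [[-0.005, 0.988, -0.152, 0.419], [-1.0, -0.001, 0.023, 0.097], [0.022, 0.152, 0.988, 1.184], [0.0, 0.0, 0.0, 1.0]] [[445.4, 0.0, 312.3], [0.0, 445.4, 198.6], [0.0, 0.0, 1.0]] 0.99609765625
{'time_s': 0.1, 'qpos': array([-74.76005945,  18.44148057,  -4.00430613,  83.1786801 ,
         1.31172189,  78.54637942,  -3.26081012]), 'joint_velocities': array([-0.06314485, -0.08800387,  0.07401295,  0.02939812,  0.02071237,
        0.16862092,  0.00400248]), 'effort': array([-4.01263498e-01, -4.95908618e+01, -7.81616662e-01, -3.16526055e+01,
       -2.48288177e-01, -1.19199089e-02,  6.29697985e-03]), 'tool_pos': array([0.16212138, 0.62884086, 0.22939964]), 'tool_rot': array([-1.79879600e+02,  2.61524409e-02,  1.65561796e+02]), 'force': array([-0.31623192, -0.4601037 , -0.3080779 ]), 'wrist_torque': array([-0.02578225, -0.00051667,  0.03613843]), 'grasp_force': 0.0, 'grip_width': 0.08716663073534243}
```

View pics/top0.png

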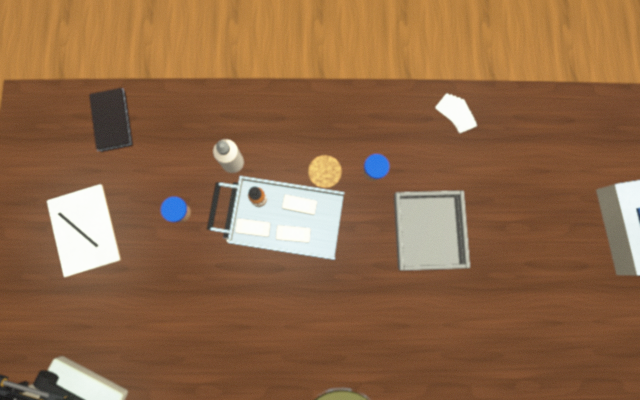

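View pics/scene0.png

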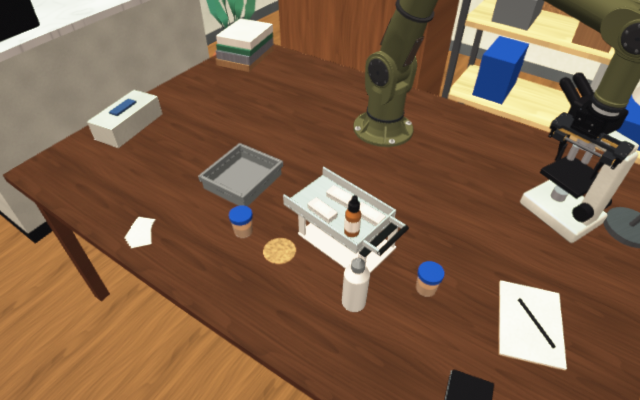

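The top view shows the tray (235–345, 178–258) with its handle at the left (220,207), the dropper at (257,195), the mat at (325,170), the tub at (433,230), jars at (174,209) and (377,166), and the wash bottle at (228,155). The scene view agrees with this.

```bash
cat > m.py <<'E'
from h import *
def load(n):
    z=np.load(n+'0.npz'); return z['p'],z['d'],cloud(n,z['d'])
p,d,c=load('top'); ps,ds,cs=load('scene')
hs=cv2.cvtColor(p,cv2.COLOR_BGR2HSV)
def rect(pts,name):
    (x,y),s,a=cv2.minAreaRect((pts[:,:2]*1000).astype(np.float32)); print(name,round(x),round(y),np.round(s),round(a,1),'z',np.percentile(pts[:,2],[5,50,95]).round(3))
def roi(u0,u1,v0,v1): 
    m=np.zeros(d.shape,bool); m[v0:v1,u0:u1]=1; return m
both=np.r_[c.reshape(-1,3),cs.reshape(-1,3)]
def sel(P,x0,x1,y0,y1,z0,z1): return P[(P[:,0]>x0)&(P[:,0]<x1)&(P[:,1]>y0)&(P[:,1]<y1)&(P[:,2]>z0)&(P[:,2]<z1)]
for nm,P in(('T',c.reshape(-1,3)),('S',cs.reshape(-1,3))):
    t=P.reshape(400,640,3)
C=c[200,225:470:1]
m=roi(385,480,180,280)&(c[...,2]>.045)&(c[...,2]<.07); rect(c[m],'tub rim')
S=cs.reshape(-1,3)
x0=c[230,433]; print('tub floor',x0.round(3))
rect(sel(S,x0[0]-.15,x0[0]+.15,x0[1]-.15,x0[1]+.15,.045,.065),'tub rim S')
m=roi(225,350,170,265)&(c[...,2]>.12)&(c[...,2]<.14); rect(c[m],'tray walls')
m=roi(225,350,170,265)&(c[...,2]>.09)&(c[...,2]<.14); rect(c[m],'tray')
wh=(hs[...,1]<25)&(hs[...,2]>225)&roi(225,350,170,265)
n,l,st,ce=cv2.connectedComponentsWithStats(wh.astype(np.uint8))
for i in range(1,n):
    if st[i,4]>60: uv=np.argwhere(l==i)[:,::-1]; rect(onz('top',uv,.12),'case %s'%ce[i].round()); 
for nm,mm in(('jars',(hs[...,0]>100)&(hs[...,0]<125)&(hs[...,1]>180)),('mat',(hs[...,0]>12)&(hs[...,0]<25)&(hs[...,1]>90)&(hs[...,2]>150)&roi(300,350,150,192)),('wash',roi(205,250,130,180)&(c[...,2]>.05)),('drop',roi(240,275,175,212)&(c[...,2]>.15)),('dropcap',roi(240,275,175,212)&(c[...,2]>.18)),('handle',roi(200,245,178,240)&(hs[...,2]<60))):
    n,l,st,ce=cv2.connectedComponentsWithStats(mm.astype(np.uint8))
    for i in range(1,n):
        if st[i,4]>20 and st[i,4]<3000: rect(c[l==i],nm+' %s'%ce[i].round()+' mid %s'%np.median(c[l==i],0).round(3))
print('S drop');
for z in(.12,.15,.17,.185,.2,.22):
    q=sel(S,.5,.62,.15,.32,z,z+.012); print(z,len(q),q.min(0).round(3) if len(q) else'',q.max(0).round(3)if len(q) else'')
cv2.imwrite('pics/crop0.png',cv2.resize(np.hstack([p[140:280,150:350],ps[160:300,270:470]]),None,fx=2,fy=2,interpolation=cv2.INTER_CUBIC))
E
python3 m.py
```

```text
tub rim 513 -236 [201. 182.] 1.4 z [0.048 0.053 0.057]
tub floor [ 0.515 -0.252  0.006]
tub rim S 516 -234 [205. 182.] 1.4 z [0.046 0.054 0.058]
tray walls 541 152 [286. 162.] 81.0 z [0.12  0.126 0.131]
tray 541 151 [288. 162.] 81.0 z [0.095 0.1   0.128]
case [289. 221.] 534 138 [253. 150.] 81.0 z [0.12 0.12 0.12]
jars [376. 166.] mid [ 0.675 -0.093  0.073] 557 -9 [ 56. 348.] 54.6 z [0.069 0.073 0.076]
jars [174. 209.] mid [0.564 0.42  0.073] 492 275 [384.  57.] 63.5 z [0.07  0.073 0.077]
mat [325. 171.] mid [0.676 0.037 0.003] 579 79 [ 93. 308.] 66.6 z [-0.001  0.003  0.007]
wash [227. 154.] mid [0.692 0.28  0.124] 573 201 [371.  59.] 33.5 z [0.064 0.124 0.166]
wash [244. 178.] mid [0.632 0.238 0.128] 633 237 [25.  8.] 88.3 z [0.117 0.128 0.132]
drop [256. 195.] mid [0.579 0.2   0.194] 514 147 [210.  39.] 38.5 z [0.155 0.194 0.224]
dropcap [255. 193.] mid [0.582 0.202 0.205] 585 204 [28. 28.] 23.1 z [0.19  0.205 0.224]
handle [212. 211.] mid [0.553 0.312 0.125] 551 312 [ 7. 77.] 79.9 z [0.122 0.125 0.128]
S drop
0.12 620 [0.5  0.15 0.12] [0.62  0.32  0.132]
0.15 58 [0.584 0.192 0.15 ] [0.609 0.225 0.162]
0.17 94 [0.571 0.186 0.17 ] [0.608 0.226 0.181]
0.185 37 [0.583 0.196 0.186] [0.603 0.219 0.197]
0.2 73 [0.574 0.19  0.2  ] [0.603 0.219 0.211]
0.22 31 [0.582 0.197 0.221] [0.597 0.211 0.228]
```

View pics/crop0.png

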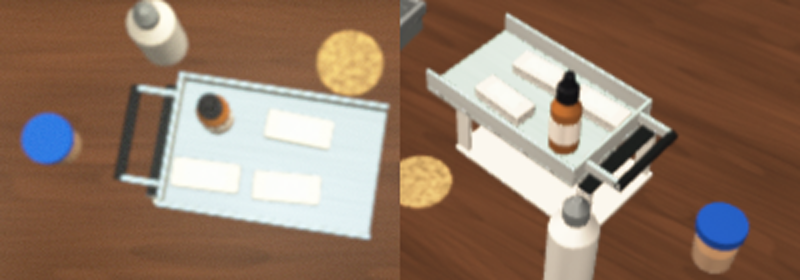

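The crop shows the bar handle in the top view from about (218,183) to (209,230), full-image pixels. The dropper stands clear of all three cases, near the handle-side corner. I'll refine the tray frame once more and write a move helper.

```bash
cat > m2.py <<'E'
import io,contextlib
with contextlib.redirect_stdout(io.StringIO()): from m import *
# tray yaw from side wall tops
W=sel(both,.40,.68,0.005,.27,.121,.136); 
for yaw in (80,80.5,81,81.5,82):
    a=np.radians(yaw); X=np.array([np.cos(a),np.sin(a)]);Y=np.array([-np.sin(a),np.cos(a)])
    for nm,P in(('T',c),('S',cs)):
        P=P.reshape(-1,3); W=sel(P,.40,.68,0.005,.24,.1215,.136); l=W[:,:2]@Y; h,e=np.histogram(l,bins=np.arange(-.62,-.38,.003)); print(yaw,nm,'sharp',(h**2).sum(), 'edges',np.percentile(l,[1,99]).round(4), 'mid',np.percentile(l,[1,99]).mean().round(4))
a=np.radians(81); X=np.array([np.cos(a),np.sin(a)]);Y=np.array([-np.sin(a),np.cos(a)])
for nm,P in(('T',c),('S',cs)):
    P=P.reshape(-1,3); F=sel(P,.40,.68,-.05,.4,.094,.14); print(nm,'along ext',np.percentile(F[:,:2]@X,[.1,99.9]).round(4))
b=sel(both,.45,.68,.285,.36,.09,.14); s=b[:,:2]@X; print('bar along hist',np.histogram(s,bins=np.arange(.36,.42,.004)), 'lat',np.percentile(b[s>.385][:,:2]@Y,[1,99]).round(4))
print('bar pix ends',onz('top',[(218.5,182.5),(209,230)],.12).round(4))
print('mat',onz('top',[(325,171)],.005).round(4))
E
python3 m2.py
cat >> h.py <<'E'
import json,os
def toolR(yaw):
    a=np.radians(yaw); return np.array([[np.cos(a),np.sin(a),0],[np.sin(a),-np.cos(a),0],[0,0,-1.]])
def plan(cur,yaw,tgts):
    """cur world commanded xyz (m), yaw; tgts list of (x,y,z,yaw) for each CALL END -> shift mm in tool axes, turn rad"""
    for t in tgts:
        s=toolR(yaw).T@(np.array(t[:3])-cur)*1000; print('->',t,'shift',s.round(1).tolist(),'turn',round(np.radians(yaw-t[3]),4),'len',round(np.linalg.norm(s)))
        cur,yaw=np.array(t[:3]),t[3]
E
```

```text
80 T sharp 41907 edges [-0.5881 -0.4249] mid -0.5065
80 S sharp 64876 edges [-0.5921 -0.4279] mid -0.51
80.5 T sharp 48807 edges [-0.5896 -0.4273] mid -0.5084
80.5 S sharp 70844 edges [-0.5936 -0.4298] mid -0.5117
81 T sharp 43901 edges [-0.5913 -0.4294] mid -0.5103
81 S sharp 68836 edges [-0.5953 -0.4319] mid -0.5136
81.5 T sharp 46867 edges [-0.5936 -0.4307] mid -0.5122
81.5 S sharp 67620 edges [-0.5979 -0.4336] mid -0.5158
82 T sharp 41413 edges [-0.5961 -0.4318] mid -0.514
82 S sharp 60708 edges [-0.6003 -0.4351] mid -0.5177
T along ext [0.0903 0.4022]
S along ext [0.0907 0.4036]
bar along hist (array([ 28,  37,  14,  14,  19,  27,  31, 129, 151, 149, 127,   6,   1,
         0]), array([0.36 , 0.364, 0.368, 0.372, 0.376, 0.38 , 0.384, 0.388, 0.392,
       0.396, 0.4  , 0.404, 0.408, 0.412, 0.416])) lat [-0.6237 -0.4537]
bar pix ends [[0.6227 0.3002 0.12  ]
 [0.5075 0.3198 0.12  ]]
mat [[0.6762 0.0355 0.005 ]]
```

```bash
python3 - <<'E'
from h import *
plan(np.array([.162,.63,.231]),165.56,[(.586,.205,.27,171),(.586,.205,.185,171),(.586,.205,.265,171),(.676,.036,.265,171),(.676,.036,.191,171)])
E
```

```text
-> (0.586, 0.205, 0.27, 171) shift [-516.6, -305.8, -39.0] turn -0.0949 len 602
-> (0.586, 0.205, 0.185, 171) shift [0.0, 0.0, 85.0] turn 0.0 len 85
-> (0.586, 0.205, 0.265, 171) shift [0.0, 0.0, -80.0] turn 0.0 len 80
-> (0.676, 0.036, 0.265, 171) shift [-115.3, -152.8, 0.0] turn 0.0 len 191
-> (0.676, 0.036, 0.191, 171) shift [0.0, 0.0, 74.0] turn 0.0 len 74
```

>>> arm_command:
  series:
    - [[-20, -10, -39], 0]
    - [[-50, -30, -39], 0]
    - [[-85, -50, -39], 0]
    - [[-120, -70, -39], 0]
    - [[-155, -92, -39], 0]
  grip: -1

```text
time_s: 0.6
tool_pos: [0.2899, 0.5006, 0.2692]
tool_rot: [-180.0, -0.0, 165.6]
force: [0.5, 0.8, 0.9]
grip_width: 0.0872
grasp_force: 0.0
```

>>> arm_command:
  series:
    - [[-35, -20, 0], 0]
    - [[-70, -41, 0], 0]
    - [[-105, -62, 0], 0]
    - [[-140, -83, 0], 0]
    - [[-175, -104, 0], 0]

```text
time_s: 1.1
tool_pos: [0.4335, 0.3561, 0.2693]
tool_rot: [-180.0, -0.0, 165.6]
force: [-0.6, -0.1, 0.7]
grip_width: 0.0871
grasp_force: 0.0
```

>>> arm_command:
  series:
    - [[-35, -20, 0], -0.02]
    - [[-70, -41, 0], -0.05]
    - [[-105, -62, 0], -0.08]
    - [[-140, -83, 0], -0.095]
    - [[-170, -100, 0], -0.095]

```text
time_s: 1.6
tool_pos: [0.5736, 0.216, 0.2693]
tool_rot: [-180.0, -0.0, 171.0]
force: [-0.4, -0.2, 0.8]
grip_width: 0.0871
grasp_force: 0.0
```

>>> arm_command:
  series:
    - [[-8, -5, 0], 0]
    - [[-16, -9, 0], 0]
    - [[-16, -9, 0], 0]
    - [[-16, -9, 0], 0]
    - [[-16, -9, 0], 0]

```text
time_s: 2.1
tool_pos: [0.5859, 0.2087, 0.2696]
tool_rot: [180.0, -0.0, 171.2]
force: [0.5, 0.1, 0.3]
grip_width: 0.0872
grasp_force: 0.0
```

>>> arm_command:
  series:
    - [[-1, -4, 15], 0]
    - [[-1, -4, 35], 0]
    - [[-1, -4, 55], 0]
    - [[-1, -4, 75], 0]
    - [[-1, -4, 84], 0]

```text
time_s: 2.6
tool_pos: [0.5854, 0.2025, 0.1825]
tool_rot: [-179.9, -0.2, 171.1]
force: [-0.1, 0.5, 0.6]
grip_width: 0.0872
grasp_force: 0.0
```

>>> arm_command:
  series:
    - [[0, 0, 0], 0]
    - [[0, 0, 0], 0]
    - [[0, 0, 0], 0]
    - [[0, 0, 0], 0]
    - [[0, 0, 0], 0]
  grip: 1
  grip_force: 12

```text
time_s: 3.1
tool_pos: [0.5876, 0.2029, 0.1864]
tool_rot: [180.0, 0.1, 171.0]
force: [-0.4, -0.7, 0.0]
grip_width: 0.0549
grasp_force: 0.0
```

>>> arm_command:
  series:
    - [[0, 0, 0], 0]
    - [[0, 0, 0], 0]
    - [[0, 0, 0], 0]
    - [[0, 0, 0], 0]
    - [[0, 0, 0], 0]

```text
time_s: 3.6
tool_pos: [0.5873, 0.2028, 0.1856]
tool_rot: [180.0, 0.0, 171.0]
force: [0.0, 0.1, -0.5]
grip_width: 0.0284
grasp_force: 12.1
```

>>> arm_command:
  series:
    - [[0, 0, -8], 0]
    - [[0, 0, -22], 0]
    - [[0, 0, -42], 0]
    - [[0, 0, -60], 0]
    - [[0, 0, -70], 0]

```text
time_s: 4.1
tool_pos: [0.5882, 0.203, 0.2586]
tool_rot: [179.9, 0.2, 171.0]
force: [-1.3, -0.3, -1.0]
grip_width: 0.0278
grasp_force: 12.1
```

>>> arm_command:
  series:
    - [[-8, -10, 0], 0]
    - [[-22, -29, 0], 0]
    - [[-40, -52, 0], 0]
    - [[-58, -76, 0], 0]
    - [[-76, -100, 0], 0]

```text
time_s: 4.6
tool_pos: [0.647, 0.0898, 0.2546]
tool_rot: [-179.9, -0.1, 171.0]
force: [-0.0, 1.1, 0.0]
grip_width: 0.0282
grasp_force: 12.1
```

>>> arm_command:
  series:
    - [[-17, -22, 0], 0]
    - [[-29, -38, 0], 0]
    - [[-36, -47, 0], 0]
    - [[-38, -50, 0], 0]
    - [[-38, -50, 0], 0]

```text
time_s: 5.1
tool_pos: [0.6762, 0.0367, 0.255]
tool_rot: [180.0, -0.1, 171.0]
force: [0.1, 1.1, 0.1]
grip_width: 0.0284
grasp_force: 12.1
```

```bash
python3 - <<'E'
from h import *
p,d=snap('scene','s1.png')
o=env.get_obs();print(o['tool_pos'],o['tool_rot'],o['grip_width'],o['grasp_force'])
cv2.imwrite('pics/s1c.png',cv2.resize(p[60:300,200:460],None,fx=2,fy=2))
plan(o['tool_pos'],171,[(.676,.036,.260,171),(.676,.036,.192,171)])
E
```

```text
[0.67610916 0.0378357  0.25524864] [ 1.79959645e+02 -4.62497120e-02  1.71074068e+02] 0.028217071110326192 12.069460083786225
-> (0.676, 0.036, 0.26, 171) shift [-0.2, -1.8, -4.8] turn 0.0 len 5
-> (0.676, 0.036, 0.192, 171) shift [0.0, 0.0, 68.0] turn 0.0 len 68
```

View pics/s1c.png

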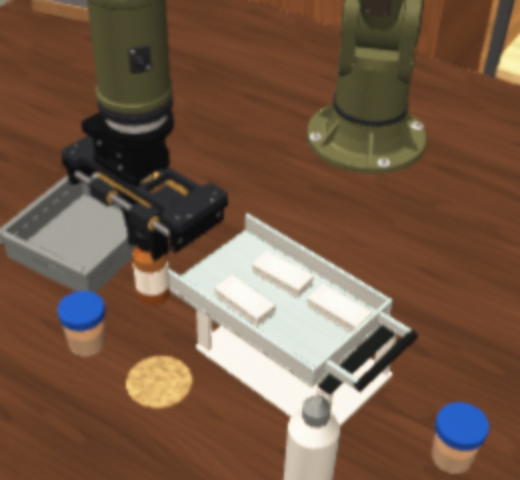

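The bottle hangs upright at (150,265) in the crop, and the cases are undisturbed. I'm lowering it to the mat, so TCP z goes to about 0.091.

>>> arm_command:
  series:
    - [[0, -2, 10], 0]
    - [[0, -2, 30], 0]
    - [[0, -2, 55], 0]
    - [[0, -2, 80], 0]
    - [[0, -2, 105], 0]

```text
time_s: 5.65
tool_pos: [0.6754, 0.0363, 0.149]
tool_rot: [180.0, -0.0, 171.1]
force: [-0.8, 0.2, -0.6]
grip_width: 0.0285
grasp_force: 12.1
```

>>> arm_command:
  series:
    - [[0, 0, 22], 0]
    - [[0, 0, 36], 0]
    - [[0, 0, 46], 0]
    - [[0, 0, 51], 0]
    - [[0, 0, 54], 0]

```text
time_s: 6.15
tool_pos: [0.6764, 0.035, 0.0968]
tool_rot: [180.0, 0.0, 171.0]
force: [-0.0, 0.2, 0.5]
grip_width: 0.0279
grasp_force: 12.1
```

>>> arm_command:
  series:
    - [[0, 0, 1], 0]
    - [[0, 0, 2], 0]
    - [[0, 0, 3], 0]
    - [[0, 0, 3], 0]
    - [[0, 0, 3], 0]

```text
time_s: 6.65
tool_pos: [0.6762, 0.0348, 0.0938]
tool_rot: [180.0, 0.0, 171.0]
force: [-0.6, 0.5, -0.5]
grip_width: 0.0282
grasp_force: 12.1
```

>>> arm_command:
  series:
    - [[0, 0, 0.5], 0]
    - [[0, 0, 1], 0]
    - [[0, 0, 1.5], 0]
    - [[0, 0, 2], 0]
    - [[0, 0, 2.5], 0]

```text
time_s: 7.15
tool_pos: [0.6761, 0.0349, 0.091]
tool_rot: [180.0, -0.0, 171.0]
force: [0.4, 0.0, 0.0]
grip_width: 0.0282
grasp_force: 12.1
```

>>> arm_command:
  series:
    - [[0, 0, 0.4], 0]
    - [[0, 0, 0.8], 0]
    - [[0, 0, 0.8], 0]
    - [[0, 0, 0.8], 0]
    - [[0, 0, 0.8], 0]

```text
time_s: 7.65
tool_pos: [0.6763, 0.0349, 0.0906]
tool_rot: [180.0, 0.0, 171.0]
force: [-0.9, 0.2, 2.2]
grip_width: 0.0283
grasp_force: 12.1
```

>>> arm_command:
  series:
    - [[0, 0, 0], 0]
    - [[0, 0, 0], 0]
    - [[0, 0, 0], 0]
    - [[0, 0, 0], 0]
    - [[0, 0, 0], 0]
  grip: -1

```text
time_s: 8.15
tool_pos: [0.6761, 0.0348, 0.0902]
tool_rot: [-180.0, -0.0, 171.0]
force: [0.8, 0.5, 0.3]
grip_width: 0.0603
grasp_force: 0.0
```

>>> arm_command:
  series:
    - [[0, 0, -8], 0]
    - [[0, 0, -25], 0]
    - [[0, 0, -50], 0]
    - [[0, 0, -80], 0]
    - [[0, 0, -110], 0]

```text
time_s: 8.65
tool_pos: [0.6763, 0.0347, 0.2031]
tool_rot: [180.0, 0.1, 171.0]
force: [-1.0, -0.2, 0.5]
grip_width: 0.0866
grasp_force: 0.0
```

```bash
python3 - <<'E'
from h import *
p,d=snap('scene','s2.png'); c=cloud('scene',d)
# bottle check
q=c.reshape(-1,3); 
for z0,z1 in((.03,.07),(.09,.105),(.11,.14)):
    s=q[(abs(q[:,0]-.676)<.05)&(abs(q[:,1]-.035)<.05)&(q[:,2]>z0)&(q[:,2]<z1)]; print(z0,len(s),s.min(0).round(3),s.max(0).round(3))
o=env.get_obs();print(o['tool_pos'],o['tool_rot'],o['grip_width'])
plan(o['tool_pos'],171,[(.5165,-.320,.20,181.4),(.5165,-.320,.034,181.4)])
E
```

```text
0.03 159 [0.661 0.022 0.03 ] [0.698 0.058 0.07 ]
0.09 43 [0.668 0.026 0.09 ] [0.691 0.052 0.105]
0.11 80 [0.663 0.023 0.11 ] [0.691 0.052 0.133]
[0.67914616 0.03470658 0.20957257] [179.82433573   0.58981733 171.00918722] 0.0865648293322666
-> (0.5165, -0.32, 0.2, 181.4) shift [105.2, -375.8, 9.6] turn -0.1815 len 390
-> (0.5165, -0.32, 0.034, 181.4) shift [0.0, 0.0, 166.0] turn 0.0 len 166
```

>>> arm_command:
  series:
    - [[4, -15, 0], 0]
    - [[13, -48, 0], 0]
    - [[24, -88, 0], 0]
    - [[35, -128, 0], 0]
    - [[46, -168, 0], 0]

```text
time_s: 9.2
tool_pos: [0.6027, -0.1263, 0.2004]
tool_rot: [-180.0, -0.0, 171.0]
force: [-0.3, -0.1, 0.8]
grip_width: 0.0871
grasp_force: 0.0
```

>>> arm_command:
  series:
    - [[11, -40, 0], -0.04]
    - [[22, -80, 0], -0.09]
    - [[33, -120, 0], -0.14]
    - [[44, -160, 0], -0.1815]
    - [[50, -185, 0], -0.1815]

```text
time_s: 9.7
tool_pos: [0.5226, -0.3034, 0.2007]
tool_rot: [-179.9, -0.1, -178.8]
force: [0.2, 0.0, 0.7]
grip_width: 0.0871
grasp_force: 0.0
```

>>> arm_command:
  series:
    - [[0, 0, 0], 0]
    - [[0, 0, 0], 0]
    - [[0, 0, 0], 0]
    - [[0, 0, 0], 0]
    - [[0, 0, 0], 0]

```text
time_s: 10.2
tool_pos: [0.5268, -0.2976, 0.2002]
tool_rot: [180.0, -0.0, -178.5]
force: [-0.3, 0.8, 0.1]
grip_width: 0.087
grasp_force: 0.0
```

```bash
python3 - <<'E'
from h import *
o=env.get_obs();print(o['tool_pos'],o['tool_rot'],o['grip_width'])
plan(o['tool_pos'],o['tool_rot'][2]%360,[(.5165,-.320,.034,181.4)])
E
```

```text
[ 0.52677554 -0.29756411  0.20015592] [ 1.79975545e+02 -6.35070522e-04 -1.78457228e+02] 0.08701426874012672
-> (0.5165, -0.32, 0.034, 181.4) shift [10.9, -22.2, 166.2] turn 0.0025 len 168
```

>>> arm_command:
  series:
    - [[5, -11, 15], 0]
    - [[11, -22, 45], 0]
    - [[11, -22, 75], 0]
    - [[11, -22, 105], 0]
    - [[11, -22, 125], 0]

```text
time_s: 10.7
tool_pos: [0.5136, -0.3211, 0.0718]
tool_rot: [179.9, -0.2, -178.6]
force: [0.5, 0.1, 0.6]
grip_width: 0.087
grasp_force: 0.0
```

>>> arm_command:
  series:
    - [[0, 0, 15], 0]
    - [[0, 0, 27], 0]
    - [[0, 0, 35], 0]
    - [[0, 0, 39], 0]
    - [[0, 0, 41], 0]

```text
time_s: 11.2
tool_pos: [0.516, -0.3213, 0.0344]
tool_rot: [-180.0, 0.0, -178.6]
force: [0.0, -1.0, 0.1]
grip_width: 0.0871
grasp_force: 0.0
```

>>> arm_command:
  series:
    - [[0, 0, 0], 0]
    - [[0, 0, 0], 0]
    - [[0, 0, 0], 0]
    - [[0, 0, 0], 0]
    - [[0, 0, 0], 0]
  grip: 1
  grip_force: 20

```text
time_s: 11.7
tool_pos: [0.5159, -0.3211, 0.0345]
tool_rot: [-180.0, 0.0, -178.6]
force: [-1.1, 0.3, 0.0]
grip_width: 0.0549
grasp_force: 0.0
```

>>> arm_command:
  series:
    - [[0, 0, 0], 0]
    - [[0, 0, 0], 0]
    - [[0, 0, 0], 0]
    - [[0, 0, 0], 0]
    - [[0, 0, 0], 0]

```text
time_s: 12.2
tool_pos: [0.5157, -0.3211, 0.0342]
tool_rot: [180.0, 0.0, -178.6]
force: [0.3, 0.9, 1.2]
grip_width: 0.0148
grasp_force: 0.0
```

>>> arm_command:
  series:
    - [[0, 0, 0], 0]
    - [[0, 0, 0], 0]
    - [[0, 0, 0], 0]
    - [[0, 0, 0], 0]
    - [[0, 0, 0], 0]

```text
time_s: 12.7
tool_pos: [0.5157, -0.3212, 0.0342]
tool_rot: [-180.0, 0.0, -178.6]
force: [-0.4, -0.1, -0.2]
grip_width: 0.0096
grasp_force: 20.0
```

>>> arm_command:
  series:
    - [[0, 5, -1], 0]
    - [[1, 14, -1], 0.01]
    - [[2, 26, -1], 0.03]
    - [[3, 40, -1], 0.05]
    - [[4, 54, -1], 0.07]

```text
time_s: 13.2
tool_pos: [0.51, -0.2656, 0.0349]
tool_rot: [180.0, -0.0, 177.4]
force: [0.1, -0.4, -0.6]
grip_width: 0.01
grasp_force: 20.0
```

```bash
python3 - <<'E'
from h import *
o=env.get_obs();print(o['tool_pos'],o['tool_rot'],o['grip_width'],o['force'])
plan(o['tool_pos'],o['tool_rot'][2]%360,[(.498,-.134,.034,171)])
E
```

```text
[ 0.51001548 -0.26558235  0.0349323 ] [ 1.79956113e+02 -3.56489226e-02  1.77365773e+02] 0.009984284150660416 [ 0.09996941 -0.4157928  -0.61958726]
-> (0.498, -0.134, 0.034, 171) shift [18.1, 130.9, 0.9] turn 0.1111 len 132
```

>>> arm_command:
  series:
    - [[2, 14, 0], 0.02]
    - [[4, 28, 0], 0.04]
    - [[6, 42, 0], 0.06]
    - [[8, 56, 0], 0.08]
    - [[10, 70, 0], 0.111]

```text
time_s: 13.7
tool_pos: [0.503, -0.1951, 0.035]
tool_rot: [180.0, -0.0, 171.0]
force: [-0.0, -0.1, -1.0]
grip_width: 0.01
grasp_force: 20.0
```

```bash
cat > tub.py <<'E'
from h import *
p,d=snap('scene','s3.png'); q=cloud('scene',d).reshape(-1,3)
p2,d2=snap('top','t3.png'); q2=cloud('top',d2).reshape(-1,3)
o=env.get_obs();print(o['tool_pos'],o['tool_rot'],o['force'])
plan(o['tool_pos'],o['tool_rot'][2]%360,[(.498,-.134,.034,171)])
for Q in(q,q2):
    s=Q[(Q[:,0]>.36)&(Q[:,0]<.64)&(Q[:,1]>-.35)&(Q[:,1]<.06)&(Q[:,2]>.046)&(Q[:,2]<.058)]
    print(len(s),cv2.minAreaRect((s[:,:2]*1000).astype(np.float32)))
E
python3 tub.py
```

```text
[ 0.50329145 -0.19326327  0.03477953] [ 1.79871671e+02 -8.04193530e-02  1.71250038e+02] [-0.36897365  1.19091437 -0.96718609]
-> (0.498, -0.134, 0.034, 171) shift [14.2, 57.8, 0.8] turn 0.0044 len 60
603 ((525.4287109375, -71.02621459960938), (279.27606201171875, 203.84371948242188), 80.8800048828125)
997 ((515.8533935546875, -106.99529266357422), (178.9793701171875, 201.68045043945312), 81.25927734375)
```

>>> arm_command:
  series:
    - [[4, 14, 0], 0]
    - [[8, 28, 0], 0]
    - [[12, 42, 0], 0]
    - [[14, 53, 0], 0]
    - [[14, 57, 0], 0]

```text
time_s: 14.3
tool_pos: [0.4985, -0.1372, 0.0351]
tool_rot: [180.0, -0.0, 171.1]
force: [-0.0, -0.7, -1.1]
grip_width: 0.0098
grasp_force: 20.0
```

>>> arm_command:
  series:
    - [[0, 0, 0.5], 0]
    - [[0, 0, 1], 0]
    - [[0, 0, 1], 0]
    - [[0, 0, 1], 0]
    - [[0, 0, 1], 0]

```text
time_s: 14.8
tool_pos: [0.4987, -0.139, 0.0344]
tool_rot: [-180.0, 0.0, 171.0]
force: [-0.5, 0.0, -1.1]
grip_width: 0.0095
grasp_force: 20.0
```

```bash
python3 tub.py; python3 - <<'E'
import cv2;a=cv2.imread('pics/t3.png')[130:300,180:480];cv2.imwrite('pics/t3c.png',cv2.resize(a,None,fx=2.5,fy=2.5))
E
```

```text
[ 0.49865311 -0.13888096  0.03434509] [-1.79982576e+02  1.93973725e-02  1.71014609e+02] [-0.22422283 -0.51250771 -0.08063796]
-> (0.498, -0.134, 0.034, 171) shift [1.4, 4.7, 0.3] turn 0.0003 len 5
475 ((516.9635009765625, -41.06666564941406), (223.30258178710938, 202.9622344970703), 81.57310485839844)
737 ((511.6226806640625, -55.52735900878906), (180.38722229003906, 200.6046600341797), 80.91934204101562)
```

View pics/t3c.png

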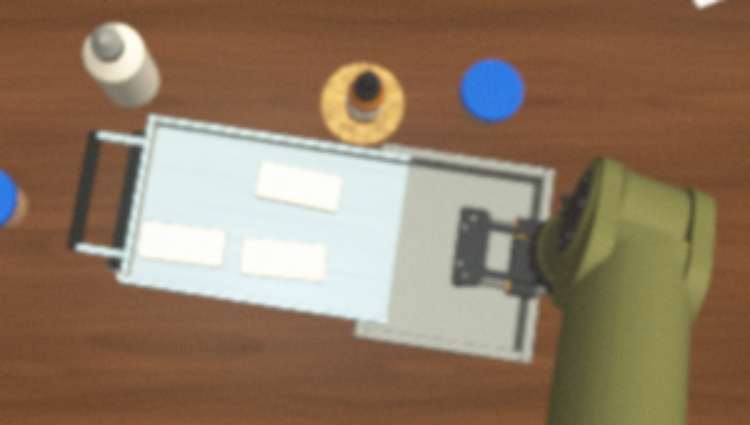

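The top view shows the tub under the lip, aligned with the tray, and the bottle upright on the mat. I'll push the tub 5 mm further in and release it.

>>> arm_command:
  series:
    - [[0, 2, 0], 0]
    - [[0, 4, 0], 0]
    - [[0, 6, 0], 0]
    - [[0, 6, 0], 0]
    - [[0, 6, 0], 0]

```text
time_s: 15.4
tool_pos: [0.4996, -0.1319, 0.0342]
tool_rot: [180.0, 0.0, 171.1]
force: [-0.5, 0.2, 0.1]
grip_width: 0.0097
grasp_force: 20.0
```

>>> arm_command:
  series:
    - [[0, 0, 0], 0]
    - [[0, 0, 0], 0]
    - [[0, 0, 0], 0]
    - [[0, 0, 0], 0]
    - [[0, 0, 0], 0]
  grip: -0.2

```text
time_s: 15.9
tool_pos: [0.4996, -0.1325, 0.0343]
tool_rot: [180.0, 0.0, 171.0]
force: [-0.4, 0.1, 0.4]
grip_width: 0.0419
grasp_force: 0.0
```

>>> arm_command:
  series:
    - [[0, 0, -8], 0]
    - [[0, 0, -25], 0]
    - [[0, 0, -60], 0]
    - [[0, 0, -100], 0]
    - [[0, 0, -140], 0]

```text
time_s: 16.4
tool_pos: [0.4992, -0.1326, 0.1762]
tool_rot: [-180.0, 0.0, 171.0]
force: [1.2, -0.1, 0.8]
grip_width: 0.0523
grasp_force: 0.0
```

>>> arm_command:
  series:
    - [[0, 0, -35], 0]
    - [[0, 0, -60], 0]
    - [[0, 0, -80], 0]
    - [[0, 0, -80], 0]
    - [[0, 0, -80], 0]

```text
time_s: 16.9
tool_pos: [0.4995, -0.1325, 0.2546]
tool_rot: [180.0, 0.1, 171.0]
force: [-0.9, 0.7, 0.5]
grip_width: 0.0522
grasp_force: 0.0
```

```bash
python3 tub.py; python3 - <<'E'
from h import *
o=env.get_obs();print(o['grip_width'])
plan(o['tool_pos'],o['tool_rot'][2]%360,[(.568,.311,.25,171),(.568,.311,.109,171)])
E
```

```text
[ 0.4988465  -0.13230498  0.25327491] [-1.79999308e+02 -9.65258876e-02  1.71041014e+02] [-0.52882567  1.18539888  0.47590994]
-> (0.498, -0.134, 0.034, 171) shift [0.6, -1.8, 219.3] turn 0.0007 len 219
602 ((517.8857421875, -34.39900207519531), (209.51229858398438, 203.09971618652344), 81.46094512939453)
682 ((512.3136596679688, -48.17530822753906), (180.90176391601562, 200.41404724121094), 81.11764526367188)
0.05227098156208699
-> (0.568, 0.311, 0.25, 171) shift [0.7, 448.7, 3.3] turn 0.0007 len 449
-> (0.568, 0.311, 0.109, 171) shift [0.0, 0.0, 141.0] turn 0.0 len 141
```

>>> arm_command:
  series:
    - [[0, 12, 0], 0]
    - [[0, 40, 0], 0]
    - [[0, 80, 0], 0]
    - [[0, 120, 0], 0]
    - [[0, 160, 0], 0]
  grip: 0

```text
time_s: 17.5
tool_pos: [0.524, 0.0282, 0.2534]
tool_rot: [180.0, -0.1, 171.1]
force: [-0.1, 0.4, 0.8]
grip_width: 0.0436
grasp_force: 0.0
```

>>> arm_command:
  series:
    - [[0, 40, 0], 0]
    - [[0, 80, 0], 0]
    - [[0, 120, 0], 0]
    - [[0, 160, 0], 0]
    - [[0, 200, 0], 0]

```text
time_s: 18.0
tool_pos: [0.5547, 0.2258, 0.2532]
tool_rot: [-180.0, -0.1, 171.1]
force: [1.0, -0.2, 0.0]
grip_width: 0.0438
grasp_force: 0.0
```

>>> arm_command:
  series:
    - [[0, 35, 0], 0]
    - [[0, 60, 0], 0]
    - [[0, 78, 0], 0]
    - [[1, 88, 0], 0]
    - [[1, 88, 0], 0]

```text
time_s: 18.5
tool_pos: [0.5676, 0.3115, 0.2535]
tool_rot: [-180.0, -0.1, 171.1]
force: [-0.2, 0.2, 0.8]
grip_width: 0.0437
grasp_force: 0.0
```

>>> arm_command:
  series:
    - [[0, 0, 12], 0]
    - [[0, 0, 30], 0]
    - [[0, 0, 50], 0]
    - [[0, 0, 70], 0]
    - [[0, 0, 80], 0]

```text
time_s: 19.0
tool_pos: [0.5675, 0.3076, 0.1718]
tool_rot: [-179.8, -0.1, 170.9]
force: [-0.8, -0.6, 0.6]
grip_width: 0.0438
grasp_force: 0.0
```

```bash
python3 - <<'E'
from h import *
p,d=snap('scene'); cv2.imwrite('pics/s5c.png',cv2.resize(p[60:310,230:490],None,fx=2,fy=2))
o=env.get_obs();print(o['tool_pos'],o['tool_rot'],o['grip_width'])
plan(o['tool_pos'],o['tool_rot'][2]%360,[(.568,.311,.109,171)])
E
```

```text
[0.56708231 0.30768685 0.17078593] [-179.79083603   -0.19408901  170.91761967] 0.0438975052044306
-> (0.568, 0.311, 0.109, 171) shift [-0.4, 3.4, 61.8] turn -0.0014 len 62
```

View pics/s5c.png

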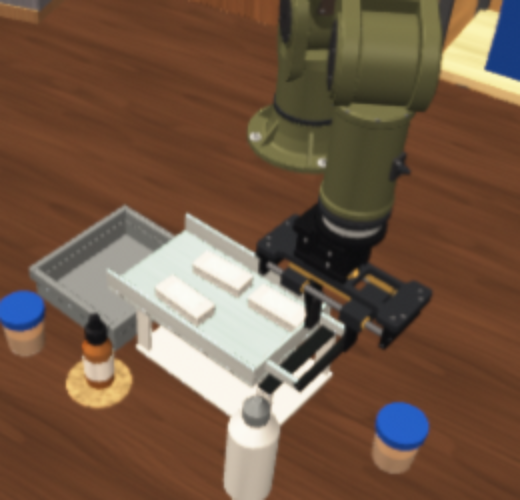

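The gripper straddles the bar, with fingers at crop pixels (312,310) and (350,335), and the bottle, tub and cases are in order. I'm descending and gripping.

>>> arm_command:
  series:
    - [[0, 2, 10], 0]
    - [[0, 3, 26], 0]
    - [[0, 3, 42], 0]
    - [[0, 3, 55], 0]
    - [[0, 3, 61], 0]

```text
time_s: 19.55
tool_pos: [0.5677, 0.3127, 0.1109]
tool_rot: [-179.9, -0.1, 171.1]
force: [-0.1, 0.3, -0.3]
grip_width: 0.0437
grasp_force: 0.0
```

>>> arm_command:
  series:
    - [[0, 0, 0], 0]
    - [[0, 0, 0], 0]
    - [[0, 0, 0], 0]
    - [[0, 0, 0], 0]
    - [[0, 0, 0], 0]
  grip: 1
  grip_force: 20

```text
time_s: 20.05
tool_pos: [0.5687, 0.31, 0.114]
tool_rot: [-179.7, -0.0, 171.0]
force: [-3.3, -6.3, 4.6]
grip_width: 0.0132
grasp_force: 20.0
```

>>> arm_command:
  series:
    - [[0, 0, 0], 0]
    - [[0, 0, 0], 0]
    - [[0, 0, 0], 0]
    - [[0, 0, 0], 0]
    - [[0, 0, 0], 0]

```text
time_s: 20.55
tool_pos: [0.5687, 0.31, 0.114]
tool_rot: [-179.8, -0.0, 170.9]
force: [-3.3, -5.9, 5.3]
grip_width: 0.0132
grasp_force: 20.0
```

```bash
python3 - <<'E'
import numpy as np
R=.2658;a=.0753
th=np.r_[.01,.03,.06,.09,.12,.15,.18,.21,.24,.27,.30,.33,.36,.39,.42,.45,.48,.51,.54,.57,.60,.63,.66,.69,.72,.75,.775,.8,.815,.82]
P=1000*R*np.c_[np.cos(th+a)-np.cos(a),-(np.sin(th+a)-np.sin(a))]
prev=np.zeros(2)
for i in range(0,30,5):
    print(th[i+4],(P[i:i+5]-prev).round(1).tolist()); prev=P[i+4]
E
```

```text
0.12 [[-0.2, -2.6], [-0.7, -7.9], [-1.7, -15.9], [-2.9, -23.7], [-4.3, -31.6]]
0.27 [[-1.7, -7.8], [-3.6, -15.5], [-5.7, -23.2], [-8.1, -30.8], [-10.6, -38.4]]
0.42 [[-2.8, -7.5], [-5.8, -14.8], [-9.1, -22.1], [-12.6, -29.3], [-16.3, -36.4]]
0.57 [[-3.9, -7.0], [-8.0, -13.8], [-12.3, -20.5], [-16.8, -27.1], [-21.5, -33.5]]
0.72 [[-4.9, -6.3], [-10.0, -12.4], [-15.2, -18.4], [-20.7, -24.3], [-26.3, -29.9]]
0.82 [[-5.8, -5.5], [-10.7, -9.9], [-15.8, -14.3], [-18.8, -16.8], [-19.9, -17.6]]
```

>>> arm_command:
  series:
    - [[0, -0.2, -2.6], 0]
    - [[0, -0.7, -7.9], 0]
    - [[0, -1.7, -15.9], 0]
    - [[0, -2.9, -23.7], 0]
    - [[0, -4.3, -31.6], 0]

```text
time_s: 21.05
tool_pos: [0.568, 0.3061, 0.144]
tool_rot: [-179.8, -0.1, 170.9]
force: [-0.3, -5.5, -5.0]
grip_width: 0.0133
grasp_force: 20.0
```

>>> arm_command:
  series:
    - [[0, -1.7, -7.8], 0]
    - [[0, -3.6, -15.5], 0]
    - [[0, -5.7, -23.2], 0]
    - [[0, -8.1, -30.8], 0]
    - [[0, -10.6, -38.4], 0]

```text
time_s: 21.55
tool_pos: [0.5664, 0.2962, 0.1825]
tool_rot: [-179.8, -0.0, 171.0]
force: [0.1, -5.1, -5.7]
grip_width: 0.0133
grasp_force: 20.0
```

```bash
python3 - <<'E'
from h import *
p,d=snap('scene'); cv2.imwrite('pics/s6c.png',cv2.resize(p[60:310,230:490],None,fx=2,fy=2))
o=env.get_obs();print(o['tool_pos'],o['tool_rot'],o['grip_width'],o['force'],o['grasp_force'])
E
```

```text
[0.56635963 0.29578718 0.1838668 ] [-1.79822243e+02 -4.62874441e-02  1.70927395e+02] 0.01327024363596999 [-2.27183665 -6.23371036 -3.80213981] 19.99764919281006
```

View pics/s6c.png

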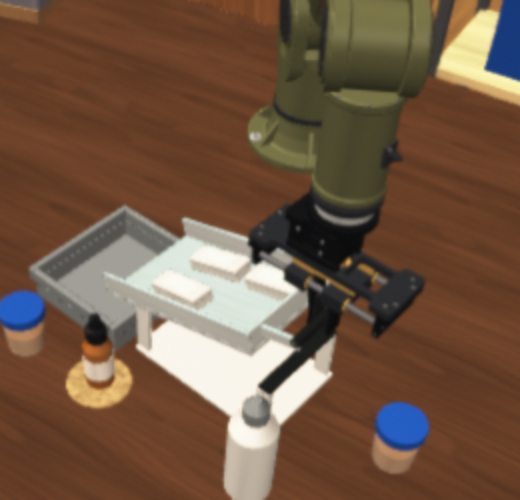

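The tray is up about 0.27 rad and the bar is held well. I'll carry on lifting.

>>> arm_command:
  series:
    - [[0, -2.8, -7.5], 0]
    - [[0, -5.8, -14.8], 0]
    - [[0, -9.1, -22.1], 0]
    - [[0, -12.6, -29.3], 0]
    - [[0, -16.3, -36.4], 0]

```text
time_s: 22.1
tool_pos: [0.5639, 0.2809, 0.2195]
tool_rot: [-179.9, -0.0, 171.0]
force: [1.0, -3.9, -5.5]
grip_width: 0.0133
grasp_force: 20.0
```

>>> arm_command:
  series:
    - [[0, -3.9, -7.0], 0]
    - [[0, -8.0, -13.8], 0]
    - [[0, -12.3, -20.5], 0]
    - [[0, -16.8, -27.1], 0]
    - [[0, -21.5, -33.5], 0]

```text
time_s: 22.6
tool_pos: [0.5607, 0.2607, 0.2536]
tool_rot: [-180.0, 0.0, 171.0]
force: [1.3, -4.6, -5.9]
grip_width: 0.0129
grasp_force: 20.0
```

>>> arm_command:
  series:
    - [[0, -4.9, -6.3], 0]
    - [[0, -10.0, -12.4], 0]
    - [[0, -15.2, -18.4], 0]
    - [[0, -20.7, -24.3], 0]
    - [[0, -26.3, -29.9], 0]

```text
time_s: 23.1
tool_pos: [0.5567, 0.2358, 0.2842]
tool_rot: [179.9, 0.1, 171.1]
force: [2.4, -2.3, -4.0]
grip_width: 0.0136
grasp_force: 20.0
```

>>> arm_command:
  series:
    - [[0, -5.8, -5.5], 0]
    - [[0, -10.7, -9.9], 0]
    - [[0, -15.8, -14.3], 0]
    - [[0, -18.8, -16.8], 0]
    - [[0, -19.9, -17.6], 0]

```text
time_s: 23.6
tool_pos: [0.5537, 0.217, 0.3023]
tool_rot: [179.8, 0.1, 171.1]
force: [3.5, 4.5, 2.3]
grip_width: 0.0132
grasp_force: 20.0
```

>>> arm_command:
  series:
    - [[0, 0, 0], 0]
    - [[0, 0, 0], 0]
    - [[0, 0, 0], 0]
    - [[0, 0, 0], 0]
    - [[0, 0, 0], 0]

```text
time_s: 24.1
tool_pos: [0.5538, 0.2176, 0.3018]
tool_rot: [179.8, 0.1, 171.1]
force: [4.4, 4.7, 3.2]
grip_width: 0.0135
grasp_force: 20.0
```

```bash
python3 - <<'E'
from h import *
p,d=snap('scene'); q,_=snap('top'); cv2.imwrite('pics/s7c.png',cv2.resize(np.hstack([p[110:310,200:420],q[130:330,290:480]]),None,fx=1.9,fy=1.9))
o=env.get_obs();print(o['tool_pos'],o['tool_rot'],o['grip_width'],o['force'],o['grasp_force'])
E
```

```text
[0.55381671 0.2175755  0.30182418] [1.79801606e+02 1.19367620e-01 1.71149965e+02] 0.013061903756960327 [4.87065607 3.74198335 3.35623631] 20.01126766204834
```

View pics/s7c.png

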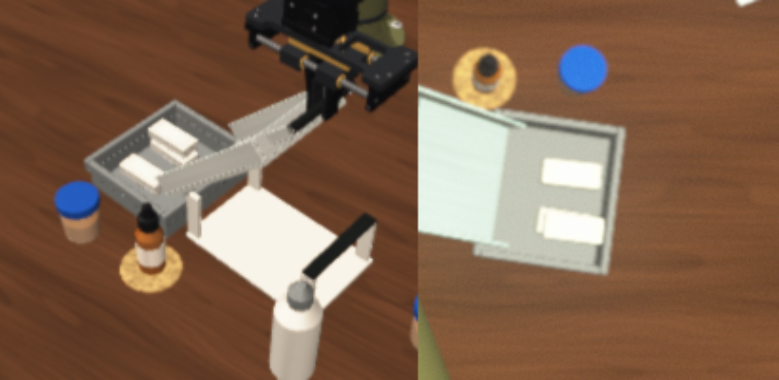

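All three cases lie in the tub, two of them stacked, and the tray is empty. I'm lowering it along the same arc.

>>> arm_command:
  series:
    - [[0, 1.1, 0.8], 0]
    - [[0, 4.1, 3.3], 0]
    - [[0, 9.2, 7.7], 0]
    - [[0, 14.1, 12.1], 0]
    - [[0, 19.9, 17.6], 0]

```text
time_s: 24.7
tool_pos: [0.5568, 0.2365, 0.2837]
tool_rot: [179.9, 0.1, 171.1]
force: [3.5, 3.5, 3.0]
grip_width: 0.0128
grasp_force: 20.0
```

>>> arm_command:
  series:
    - [[0, 5.6, 5.6], 0]
    - [[0, 11.1, 11.5], 0]
    - [[0, 16.3, 17.5], 0]
    - [[0, 21.4, 23.6], 0]
    - [[0, 26.3, 29.9], 0]

```text
time_s: 25.2
tool_pos: [0.5608, 0.2614, 0.2526]
tool_rot: [-180.0, 0.0, 171.1]
force: [4.2, 2.2, 1.1]
grip_width: 0.0131
grasp_force: 20.0
```

>>> arm_command:
  series:
    - [[0, 4.7, 6.4], 0]
    - [[0, 9.2, 13], 0]
    - [[0, 13.5, 19.7], 0]
    - [[0, 17.6, 26.5], 0]
    - [[0, 21.5, 33.5], 0]

```text
time_s: 25.7
tool_pos: [0.564, 0.2815, 0.2186]
tool_rot: [-179.9, -0.0, 171.0]
force: [4.7, -1.2, 0.3]
grip_width: 0.013
grasp_force: 20.0
```

>>> arm_command:
  series:
    - [[0, 3.7, 7.1], 0]
    - [[0, 7.2, 14.3], 0]
    - [[0, 10.5, 21.6], 0]
    - [[0, 13.5, 28.9], 0]
    - [[0, 16.3, 36.4], 0]

```text
time_s: 26.2
tool_pos: [0.5665, 0.2972, 0.1822]
tool_rot: [-179.9, -0.0, 171.0]
force: [5.3, -2.8, -1.7]
grip_width: 0.0133
grasp_force: 20.0
```

>>> arm_command:
  series:
    - [[0, 2.5, 7.6], 0]
    - [[0, 4.9, 15.2], 0]
    - [[0, 7.0, 22.9], 0]
    - [[0, 8.9, 30.6], 0]
    - [[0, 10.6, 38.4], 0]

```text
time_s: 26.7
tool_pos: [0.5681, 0.307, 0.1437]
tool_rot: [-179.8, -0.0, 171.0]
force: [4.3, -5.0, -0.9]
grip_width: 0.0131
grasp_force: 20.0
```

>>> arm_command:
  series:
    - [[0, 1.0, 5], 0]
    - [[0, 1.9, 10], 0]
    - [[0, 2.6, 15], 0]
    - [[0, 3.1, 19], 0]
    - [[0, 3.5, 22], 0]

```text
time_s: 27.2
tool_pos: [0.5685, 0.3099, 0.1216]
tool_rot: [-179.8, -0.1, 170.9]
force: [3.5, -5.0, -1.5]
grip_width: 0.013
grasp_force: 20.0
```

>>> arm_command:
  series:
    - [[0, 0.2, 1], 0]
    - [[0, 0.3, 2], 0]
    - [[0, 0.4, 3], 0]
    - [[0, 0.5, 4], 0]
    - [[0, 0.5, 5], 0]

```text
time_s: 27.7
tool_pos: [0.5686, 0.3101, 0.1194]
tool_rot: [-179.8, -0.1, 170.9]
force: [-1.9, -7.7, 12.2]
grip_width: 0.0132
grasp_force: 20.0
```

>>> arm_command:
  series:
    - [[0, 0.1, 1], 0]
    - [[0, 0.2, 2], 0]
    - [[0, 0.3, 3], 0]
    - [[0, 0.3, 4], 0]
    - [[0, 0.3, 4.6], 0]

```text
time_s: 28.2
tool_pos: [0.5688, 0.3101, 0.1189]
tool_rot: [-179.8, -0.0, 170.9]
force: [-9.0, -12.6, 30.4]
grip_width: 0.0134
grasp_force: 20.0
```

```bash
cat > chk.py <<'E'
from h import *
p,d=snap('scene'); q=cloud('scene',d).reshape(-1,3)
o=env.get_obs();print(o['time_s'],o['tool_pos'],o['tool_rot'],o['grip_width'],o['force'])
X=np.array([.1564,.9877]);Y=np.array([-.9877,.1564]); u=(q[:,:2]-[.526,.049])@np.c_[X,Y]
for s in(0,.06,.12,.18):
    m=(abs(u[:,0]-s)<.02)&(abs(u[:,1])<.05)&(q[:,2]>.08)&(q[:,2]<.2); print(s,m.sum(),np.median(q[m,2]).round(4) if m.any() else '')
E
python3 chk.py
```

```text
28.25 [0.56882311 0.31006989 0.11890532] [-1.79843409e+02 -3.26898839e-02  1.70911979e+02] 0.013110343868556076 [ -9.03410241 -12.2409763   28.75075503]
0 351 0.1011
0.06 374 0.101
0.12 373 0.1011
0.18 397 0.1013
```

The tray is level on its stand, with its floor at z 0.101 everywhere. I'll ease off the downward press, then let go.

>>> arm_command:
  series:
    - [[0, 0, -1], 0]
    - [[0, 0, -2], 0]
    - [[0, 0, -3.5], 0]
    - [[0, 0, -5], 0]
    - [[0, 0, -5], 0]

```text
time_s: 28.75
tool_pos: [0.5687, 0.31, 0.1192]
tool_rot: [-179.8, -0.1, 170.9]
force: [-1.0, -8.1, 7.0]
grip_width: 0.0132
grasp_force: 20.0
```

>>> arm_command:
  series:
    - [[0, 0, 0], 0]
    - [[0, 0, 0], 0]
    - [[0, 0, 0], 0]
    - [[0, 0, 0], 0]
    - [[0, 0, 0], 0]
  grip: 0

```text
time_s: 29.25
tool_pos: [0.568, 0.3141, 0.118]
tool_rot: [180.0, -0.1, 171.1]
force: [-1.0, -0.5, 0.1]
grip_width: 0.0412
grasp_force: 0.0
```

```bash
python3 chk.py
```

```text
29.3 [0.56818518 0.31390192 0.11800243] [ 1.79987707e+02 -4.54136964e-02  1.71092217e+02] 0.04207550548911364 [-0.7164976   0.85696455  1.0316817 ]
0 356 0.101
0.06 382 0.1009
0.12 389 0.1011
0.18 383 0.1012
```

>>> arm_command:
  series:
    - [[0, -2, -5], 0]
    - [[0, -3, -15], 0]
    - [[0, -3, -35], 0]
    - [[0, -3, -65], 0]
    - [[0, -3, -100], 0]

```text
time_s: 29.8
tool_pos: [0.5678, 0.3098, 0.2193]
tool_rot: [-180.0, -0.1, 171.0]
force: [-0.7, 0.1, 0.7]
grip_width: 0.0434
grasp_force: 0.0
```

>>> arm_command:
  series:
    - [[0, 0, -30], 0]
    - [[0, 0, -50], 0]
    - [[0, 0, -60], 0]
    - [[0, 0, -60], 0]
    - [[0, 0, -60], 0]

```text
time_s: 30.3
tool_pos: [0.5679, 0.31, 0.2774]
tool_rot: [-180.0, -0.1, 171.0]
force: [-1.7, -0.4, -0.7]
grip_width: 0.0437
grasp_force: 0.0
```

```bash
python3 chk.py; python3 - <<'E'
from h import *
p,d=snap('scene'); q,_=snap('top'); cv2.imwrite('pics/s8.png',cv2.resize(np.hstack([p[110:320,190:450],q[130:340,200:480]]),None,fx=1.45,fy=1.45))
E
```

```text
30.35 [0.56767149 0.30996676 0.27679051] [-1.79918007e+02 -1.00537132e-01  1.71042854e+02] 0.0432582257542089 [-0.37494518  0.3061511   0.79461344]
0 355 0.1008
0.06 378 0.1011
0.12 409 0.1011
0.18 403 0.101
```

View pics/s8.png

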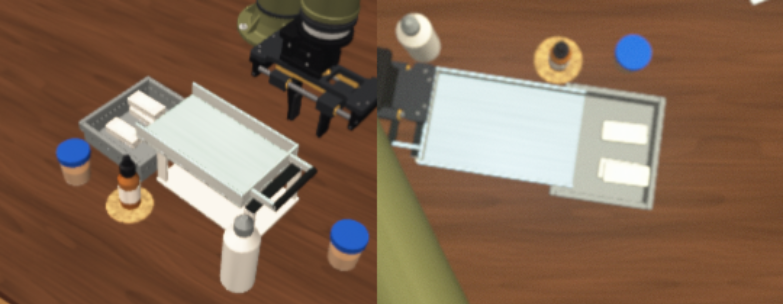

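The tray is empty and level, the cases are in the tub, the bottle stands on the mat, and the bystanders haven't moved. I'm handing in.

```bash
python3 -c "
from cell import env
print(env.sign_off())"
```

```text
the job is handed in; nothing more can be done
None
```

The job is done and handed in at about 30 s on the robot's clock: the bottle stands on the cork mat, all three slide cases are in the tub (two stacked), the empty tray is back down on its stand, and the jars and wash bottle were left alone.

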